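# Put the honey creamer into third gear

## Robot

A 6-joint arm with a two-finger parallel gripper is mounted at the origin on the work surface. World frame = base frame: x ahead of the robot, y to its left, z up, the work surface at z = 0. Lengths are in m, angles in degrees, forces in N, time in s.
With the tool pointing down it reaches from about 0.3 to 0.75 m from the base axis. Payload 8.5 kg.
Tool frame: the origin (TCP) lies between the finger pads; the fingertips stand 14 mm ahead of it and the grasp point (between the pads) lies 5 mm behind it; x points along the fingers, z is the direction in which the jaws open and shut, and the axes are right-handed (so a half turn about x gives the same grasp; the last joint's range is limited). The gripper opens to 85 mm and grips with 20 to 120 N. Pads are 22 mm wide; open, the fingers measure 114 mm over their backs; the gripper's body (76 mm by 85 mm) begins 54 mm behind the grasp point. The pads swing forward as they close: fully open they stand 13 mm farther back than shut.
Start: joints at [51.091, 21.807, 74.336, -0, 83.858, -12.336], TCP at [0.246, 0.492, 0.245] pointing down, gripper open.
Joint ranges: [-178.18, 178.18], [-50.72, 133.34], [12.68, 142.11], [-81.47, 261.47], [9.98, 163.14], [-165.26, 165.26]. Speed limits (degrees/s): [136.94, 136.94, 180, 180, 180, 180].

## Interface

Orientations are given as a 3x3 rotation matrix whose columns are the frame's x, y, z axes.
In Python, from rig import env gives the robot as it stands.
- The arm moves only by the shell command python3 -m jog 'ROWS' [FORCE]. ROWS is JSON, a list of rows, each a list of 5 numbers: the opening, from -1 (shut) to 1 (fully open), so that 0 is half open, then the shift along the tool's x, y, z in m, then the turn about the tool's x in rad. In form: [[claw, dx, dy, dz, yaw], ...]. A call has 1 to 20 rows; each row is the pose to reach, as a shift and turn from the pose commanded when the call began, along the tool's axes at that moment; what a row does not reach only later rows make up. A row lasts 1/10 s, in which the tool goes at most 50 mm and 8.59 degrees, less where a joint would pass 70% of its speed; a pose out of reach is approached as far as the arm can. A call with a gripper value outside its range is refused whole. The fingers move at their own pace and stop on an object; FORCE is the grip in N (left out, the last holds). Time passes only in rows, so rows that repeat a pose let the fingers close. It gives the time, the measured TCP pose, the force and the opening at its end, in the units of the state.
- env.observe(): the state, without advancing time (a new reading comes with each control period).
- env.get_image(name): name is "side" or "top" or "wrist"; returns the picture (480x640x3 uint8, red, green, blue); there is no depth.
- env.camera_model(name): a dict with "fx", "fy", "cx", "cy" (pixels), "origin" and "orientation" of the camera in the world. Camera axes: x right, y up, looking along -z (the intrinsics and any distortion apply to the point x, -y, -z); pixel columns grow to the right and rows downward; lengths in m; the calibration is good to about 2 mm. The wrist camera is an equidistant fisheye: a pixel r from the principal point sees the ray r / f radians off the axis. A picture is of the moment at which its call begins: read the wrist's pose just before it. camera_model takes no time and is no camera call; for the wrist camera it gives the pose at the moment of the call.
- env.close_job(): hands the job in, once; it reports no verdict.
The state is a dict: "time_s": time; "q": joint angles; "qvel": joint speeds; "joint_efforts": joint torques, N m; "position": TCP position; "tool_rot": TCP orientation; "ft_force": force on the tool from outside, world axes, zero at the start; "wrist_torque": the same for the moment, N m; "grip_width": finger opening in m.
Only numpy, scipy, OpenCV 4.12 (cv2) and the standard library are available. Lean on these libraries where they do the work, as an engineer would, in place of code of your own. Each camera call takes 0.05 s, during which the arm holds its last target.

## Task

Push the honey creamer's gear lever through its H-shaped gate into the third slot: bring it to the cross channel, across to the right, then fully forward (away from the robot), without letting it into the fourth slot (right, back). Only push it with the outside of the fingers, never grip it, leave it standing there clear of the robot, and leave the jars and the bowl where they are.

Things in the scene. Friction and masses are not known exactly. Their poses are not given: they have to be found in the camera images.
- creamer: bench honey-creaming machine, fixed to the table: a grey gearbox 220 x 200 mm, 124 mm tall, its origin under the middle of the H-shaped gate (at table height); x = forward (the far side as seen from the robot), y = left, z up; it may be turned up to 17 degrees either way on the table. A lidded steel drum (208 mm across, 183 mm tall with its knob) stands to the left of the gearbox, centred 235 mm along y from the origin.
- gate_centre (a point): middle of the H-shaped slot at the top of the aluminium gate plate, 132 mm above the table, straight over the origin of creamer (plate 170 x 150 mm, 8 mm thick). The H has two slots along x, 37 mm apart, one left (+y) and one right (-y), each 17 mm wide and reaching 36 mm to the front and to the back of the middle, joined by one 16 mm wide cross channel at the middle. First slot = left forward, second = left back, third = right forward, fourth = right back.
- handle_top (a point): centre of the flat top of the gear lever's black handle, a square upright bar 34 x 34 mm and 95 mm long; with the lever upright its top is 255 mm and its lower end 160 mm above the table. The lever is a steel rod 10 mm thick that passes through the H and tilts about a point 30 mm above the table under the gate centre, so the handle top is 225 mm from that point. The point's z axis runs up along the lever.
- across (a joint): sideways tilt of the gear lever, rad: -0.2 = in the left slots (stop), 0 = upright, +0.2 = in the right slots (stop), positive towards creamer -y (right); at the handle top 0.2 rad is about 45 mm. It can change only while the lever is in the cross channel (forward within about 0.03 of 0). The start is in the left half of the H, at about -0.2.
- forward (a joint): forward tilt of the gear lever, rad: -0.24 = fully back (stop), 0 = cross channel, +0.24 = fully forward (stop), positive towards creamer +x; at the handle top 0.24 rad is about 53 mm. The start may be anywhere in the left slots. Both tilts have dry friction: a push of 2 to 4 N at the handle moves it, there is no spring, and it stays where it is left.
- handle_front: one thin outer face of the black square handle of the gear lever (a 3 mm thick, 95 mm tall, 34 mm wide skin, part of the lever); its origin is the lever's pivot point, not the face. This one looks forward (creamer +x).
- handle_back: one thin outer face of the black square handle of the gear lever (a 3 mm thick, 95 mm tall, 34 mm wide skin, part of the lever); its origin is the lever's pivot point, not the face. This one looks back, to the robot (creamer -x).
- handle_left: one thin outer face of the black square handle of the gear lever (a 3 mm thick, 95 mm tall, 34 mm wide skin, part of the lever); its origin is the lever's pivot point, not the face. This one looks left (creamer +y).
- handle_right: one thin outer face of the black square handle of the gear lever (a 3 mm thick, 95 mm tall, 34 mm wide skin, part of the lever); its origin is the lever's pivot point, not the face. This one looks right (creamer -y).
- jar_a: loose jar with a screw cap, 72 mm across, 115 mm tall, origin at the centre of its underside; a bystander to the right of the gearbox
- jar_b: loose jar, the same as jar_a; a bystander to the right of the gearbox
- bowl: loose steel bowl, 130 mm across, 50 mm tall, origin at the centre of its underside; a bystander to the right of the gearbox, nearer the robot

How it is judged:
By the outcome, as a careful person would: the job done as asked, in the order asked, and still so for the second after the job is handed in, with the robot touching nothing.
It also fails if it takes over 64 s, if anything falls off the work surface, if the arm or the gripper's body presses on something with over 40 N, if the wrist force passes 120 N, or if a joint passes its speed limit or range.

## Working session

There is one attempt and no reset: what is moved stays moved. The work goes in short steps, Python scripts to look and compute and a shell command to move; the robot and the scene stay as the last step left them, time stands still between calls to the robot, and variables do not carry over. Pictures are saved under pics/ and viewed, and the job is handed in when it is done.

```bash
mkdir -p pics; ls
python3 - <<'E'
from rig import env
import cv2,numpy as np
o=env.observe();print(o)
for n in("side","top","wrist"):
    m=env.camera_model(n);print(n,m)
    cv2.imwrite(f"pics/{n}0.png",env.get_image(n)[:,:,::-1])
E
```

```text
pics
{'time_s': 0.0, 'q': array([ 5.10901314e+01,  2.18417830e+01,  7.43864735e+01,  9.84480216e-05,
        8.38568129e+01, -1.23368256e+01]), 'qvel': array([ 0.00072028,  0.00814466, -0.02930365, -0.08365593, -0.00788596,
       -0.04764646]), 'joint_efforts': array([-9.44966050e-04, -4.48462415e+01, -2.31275922e+01, -2.40430909e-04,
        4.84935706e-03, -3.33470915e-06]), 'position': array([0.24586873, 0.49167474, 0.2446942 ]), 'tool_rot': array([[-9.33890748e-04, -8.94364572e-01,  4.47337837e-01],
       [-1.15425575e-03,  4.47338698e-01,  8.94363884e-01],
       [-9.99998898e-01,  3.18895886e-04, -1.45009092e-03]]), 'ft_force': array([-0.34980778, -0.11695868,  0.64414621]), 'wrist_torque': array([ 0.0338324 ,  0.02478835, -0.00980158]), 'grip_width': 0.08513235425165194}
side {'fx': 534.9549651873349, 'fy': 534.9549651873349, 'cx': 323.18326896125876, 'cy': 239.02395298276028, 'origin': array([0.69347775, 0.38337121, 0.94863599]), 'orientation': array([[-0.95860597, -0.23036881,  0.16734634],
       [ 0.2842295 , -0.80923109,  0.51415818],
       [ 0.01697586,  0.54043987,  0.84121137]])}
top {'fx': 468.289386246228, 'fy': 468.289386246228, 'cx': 324.29948158218184, 'cy': 234.85551393664798, 'origin': array([ 0.43437199, -0.09128701,  0.78755206]), 'orientation': array([[-0.0385996 ,  0.97506926, -0.21851776],
       [-0.99923918, -0.03888572,  0.0029927 ],
       [-0.00557913,  0.21846702,  0.97582838]])}
wrist {'fx': 371.64829954431775, 'fy': 371.64829954431775, 'cx': 318.509293714529, 'cy': 238.74115711981813, 'origin': array([0.18573067, 0.52086273, 0.37388382]), 'orientation': array([[ 0.44680667, -0.86317608, -0.23514006],
       [ 0.89462802,  0.43047243,  0.11972552],
       [-0.00212289, -0.26385705,  0.96455946]])}
```

View pics/side0.png

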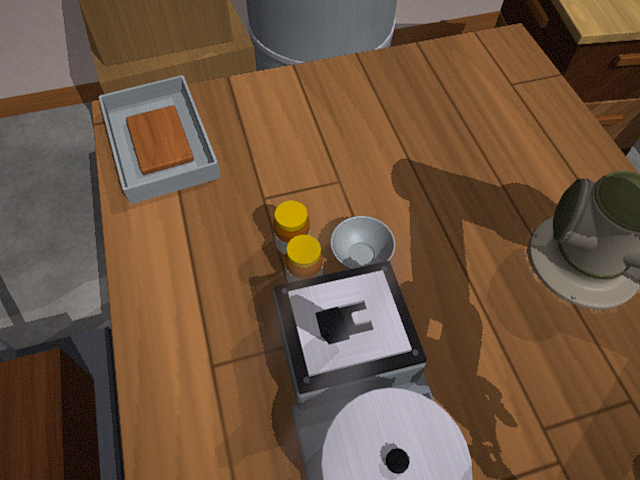

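View pics/top0.png

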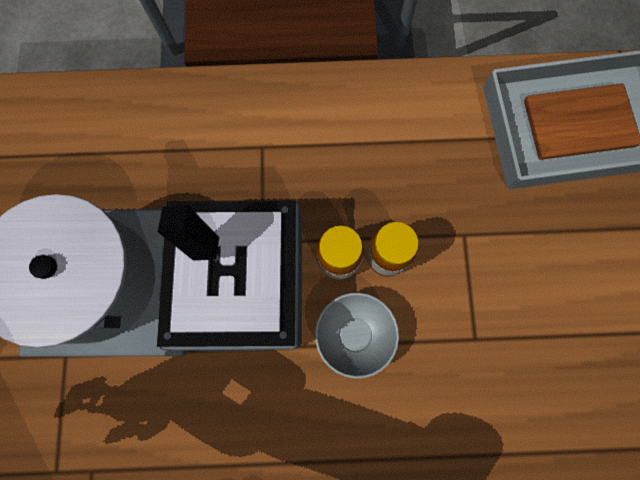

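View pics/wrist0.png

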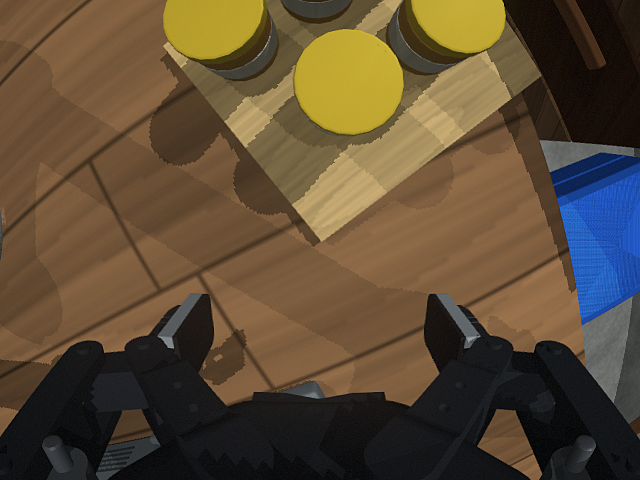

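```bash
cat > h.py <<'E'
import numpy as np,cv2
def ray(m,u,v):
    d=np.array([(u-m['cx'])/m['fx'],-(v-m['cy'])/m['fy'],-1.0]);return m['origin'],m['orientation']@d
def onz(m,u,v,z):
    o,d=ray(m,u,v);return o+d*(z-o[2])/d[2]
def proj(m,p):
    c=m['orientation'].T@(np.asarray(p)-m['origin']);return np.array([m['cx']+m['fx']*c[0]/-c[2],m['cy']-m['fy']*c[1]/-c[2]])
E
python3 - <<'E'
import cv2
a=cv2.imread('pics/top0.png');b=cv2.imread('pics/side0.png')
cv2.imwrite('pics/topz.png',cv2.resize(a[190:360,145:310],None,fx=3.5,fy=3.5,interpolation=0))
cv2.imwrite('pics/sidez.png',cv2.resize(b[250:410,260:440],None,fx=3.5,fy=3.5,interpolation=0))
E
```

```text
(no output)
```

View pics/topz.png

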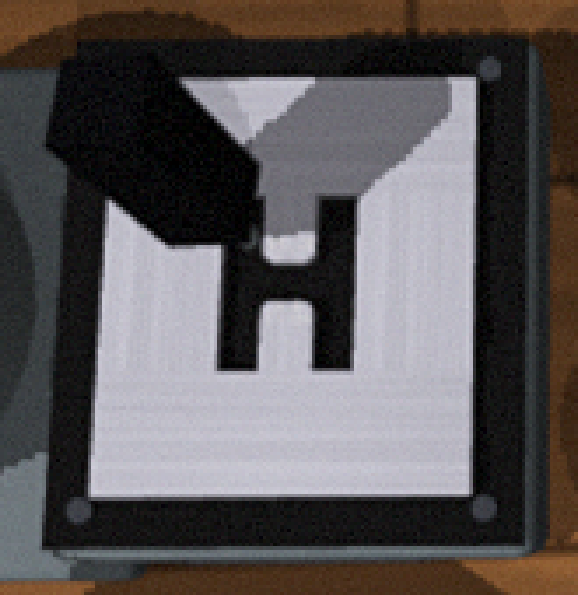

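View pics/sidez.png

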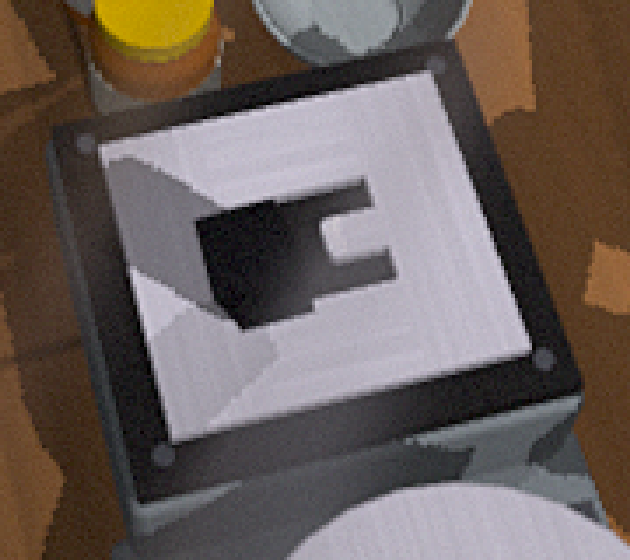

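Run:
```python
from rig import env
from h import *
t=env.camera_model('top');s=env.camera_model('side')
S=[onz(s,260+a/3.5,250+b/3.5,.132) for a,b in[(99,147),(430,73),(530,352),(173,441)]] #FR,BR,BL,FL
T=[onz(t,145+a/3.5,190+b/3.5,.132) for a,b in[(480,77),(472,496),(90,496)]]
S=np.array(S);T=np.array(T);print(S,T)
cS=S.mean(0);cT=(T[0]+T[2])/2
print('c',cS,cT)
for n,P in(('S',S),('T',T)):
    x=P[0]-P[1];y=P[2]-P[1];print(n,np.degrees(np.arctan2(x[1],x[0])),np.degrees(np.arctan2(-y[0],y[1])),np.linalg.norm(x),np.linalg.norm(y))
H=onz(t,145+98/3.5,190+98/3.5,.245);print('handle',H)
# H slot corner check top: 
for a,b in[(217,370),(354,370),(356,197)]: print(onz(t,145+a/3.5,190+b/3.5,.132))
for n,px in(('jarA',(341,245)),('jarB',(396,243))): print(n,onz(t,*px,.115))
print('bowl',onz(t,357,335,.05))
hs=[(195,218),(245,328),(272,203)]
for a,b in hs: print(onz(s,260+a/3.5,250+b/3.5,.245))
for a,b in[(65,55),(45,145),(152,52)]: print(onz(t,145+a/3.5,190+b/3.5,.245))
```

```text
[[ 0.61872845 -0.02917969  0.132     ]
 [ 0.44930537 -0.023597    0.132     ]
 [ 0.45526161  0.12704437  0.132     ]
 [ 0.62372197  0.12150413  0.132     ]] [[ 0.61757075 -0.03348077  0.132     ]
 [ 0.44754248 -0.02712383  0.132     ]
 [ 0.45334581  0.12275551  0.132     ]]
c [0.53675435 0.04894295 0.132     ] [0.53545828 0.04463737 0.132     ]
S -1.8872811778537775 -2.264253274111086 0.16951503695440723 0.15075907531975227
T -2.1411504912840256 -2.2173848282714927 0.1701470617222526 0.14999165094084754
handle [0.5837932  0.08754064 0.245     ]
[0.50070141 0.07367938 0.132     ]
[0.49856242 0.01902834 0.132     ]
[0.56887017 0.01806231 0.132     ]
jarA [ 0.56879079 -0.1171986   0.115     ]
jarB [ 0.5685757  -0.19782137  0.115     ]
bowl [ 0.43963693 -0.13775888  0.05      ]
[0.59938905 0.07031271 0.245     ]
[0.59353265 0.12163639 0.245     ]
[0.56697499 0.07260729 0.245     ]
[0.59959421 0.09941901 0.245     ]
[0.56795137 0.10507514 0.245     ]
[0.5994628  0.06942991 0.245     ]
```

```bash
python3 -m jog '[[-1,0,-0.03,-0.004,-0.04],[-1,0,-0.07,-0.01,-0.08],[-1,0,-0.11,-0.016,-0.12],[-1,0,-0.15,-0.022,-0.17],[-1,0,-0.19,-0.028,-0.21],[-1,0,-0.23,-0.034,-0.25],[-1,0,-0.27,-0.04,-0.29],[-1,0,-0.31,-0.046,-0.33],[-1,0,-0.35,-0.052,-0.37],[-1,0,-0.39,-0.058,-0.41],[-1,0,-0.43,-0.064,-0.428],[-1,0,-0.47,-0.07,-0.428],[-1,0,-0.5,-0.074,-0.428],[-1,0,-0.5,-0.074,-0.428],[-1,0,-0.5,-0.074,-0.428]]'
python3 - <<'E'
from rig import env
import cv2
o=env.observe();print(o['position'],o['tool_rot'],o['ft_force'],o['grip_width'],o['time_s'])
for n in("side","top","wrist"):
    cv2.imwrite(f"pics/{n}1.png",env.get_image(n)[:,:,::-1])
E
```

```text
time_s: 1.65
position: [0.6602, 0.2017, 0.2444]
tool_rot: [[-0.001, -0.999, 0.037], [0.0, 0.037, 0.999], [-1.0, 0.001, -0.0]]
ft_force: [-0.0, 1.2, -0.9]
grip_width: 0.0002
[0.66019531 0.20171101 0.24443845] [[-1.47665020e-03 -9.99328663e-01  3.66065817e-02]
 [ 4.70661177e-05  3.66065521e-02  9.99329754e-01]
 [-9.99998909e-01  1.47738341e-03 -7.02055206e-06]] [-0.00479032  1.19008607 -0.89619733] 0.00015563900875791478 1.65
```

View pics/side1.png

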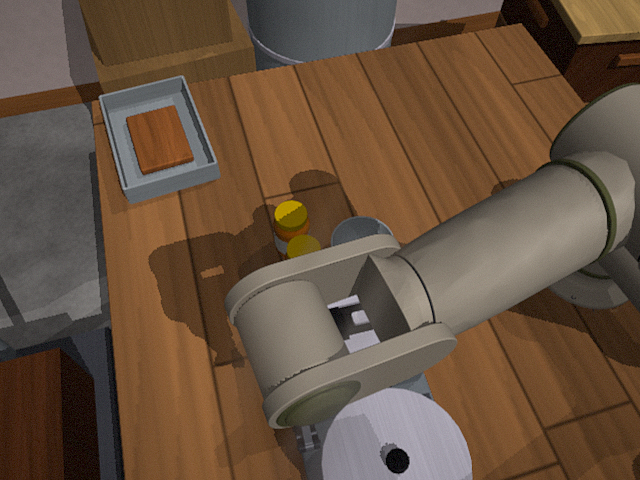

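View pics/top1.png

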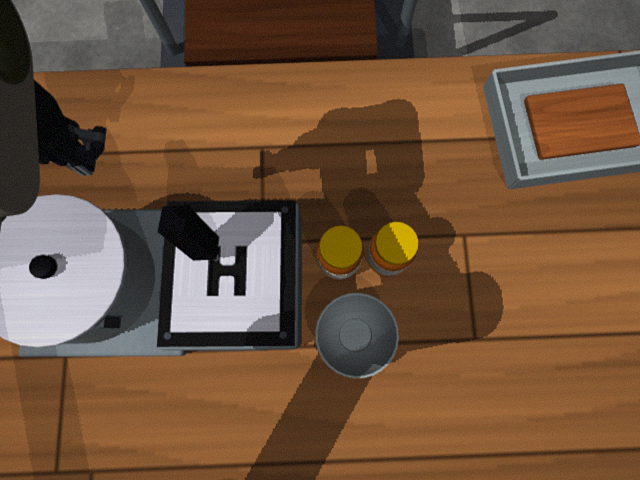

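View pics/wrist1.png

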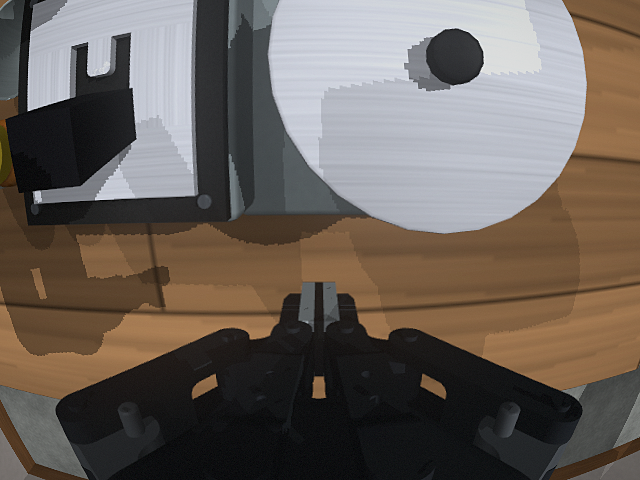

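```bash
python3 -m jog '[[-1,0,0,-0.04,0],[-1,0.005,0,-0.08,0],[-1,0.015,0,-0.11,0],[-1,0.0195,0,-0.116,0],[-1,0.0195,0.02,-0.116,0],[-1,0.0195,0.03,-0.116,0],[-1,0.0195,0.03,-0.116,0]]'
python3 - <<'E'
from rig import env
import cv2
o=env.observe();print(o['position'],o['q'],o['ft_force'],o['time_s'])
a=env.get_image('top')[:,:,::-1]; b=env.get_image('wrist')[:,:,::-1]
cv2.imwrite('pics/t2.png',cv2.resize(a[90:360,60:330],None,fx=2.2,fy=2.2))
cv2.imwrite('pics/w2.png',b)
E
```

```text
time_s: 2.5
position: [0.6249, 0.0886, 0.2267]
tool_rot: [[0.0, -0.999, 0.034], [0.0, 0.034, 0.999], [-1.0, -0.0, 0.0]]
ft_force: [-0.5, 0.1, 0.1]
grip_width: 0.0002
[0.62488869 0.08861376 0.22665081] [-2.66449102e+00  3.08075600e+01  6.21994158e+01  1.58804158e-02
  8.69693256e+01 -9.07069368e+01] [-0.53232961  0.0748862   0.05470542] 2.5
```

View pics/t2.png

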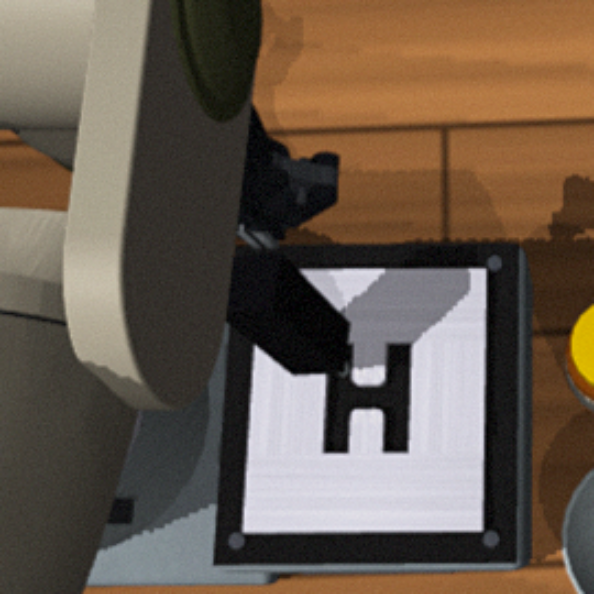

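View pics/w2.png

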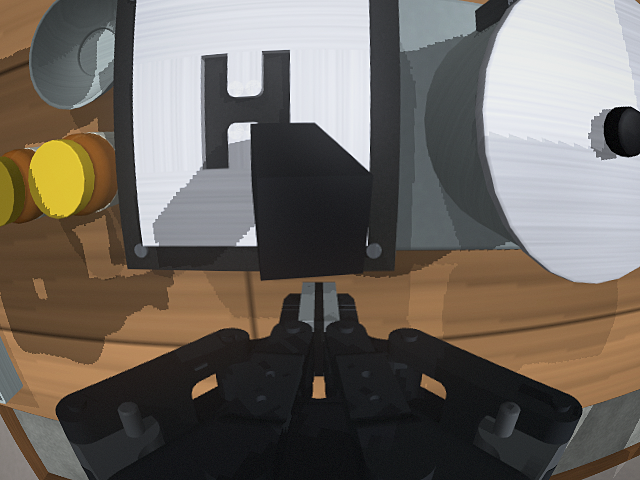

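```bash
python3 -m jog '[[-1,0,0.005,0,0],[-1,0,0.01,0,0],[-1,0,0.015,0,0],[-1,0,0.02,0,0],[-1,0,0.025,0,0],[-1,0,0.03,0,0],[-1,0,0.035,0,0],[-1,0,0.04,0,0],[-1,0,0.044,0,0],[-1,0,0.044,0,0]]'
python3 - <<'E'
from rig import env
import cv2
o=env.observe();print(o['position'],o['ft_force'],o['time_s'])
a=env.get_image('top')[:,:,::-1]; b=env.get_image('wrist')[:,:,::-1]
cv2.imwrite('pics/t3.png',cv2.resize(a[90:360,60:330],None,fx=2.2,fy=2.2))
cv2.imwrite('pics/w3.png',b)
E
```

```text
time_s: 3.6
position: [0.5816, 0.0888, 0.2262]
tool_rot: [[0.0, -0.999, 0.036], [-0.0, 0.036, 0.999], [-1.0, -0.0, -0.0]]
ft_force: [2.7, 0.2, 2.4]
grip_width: -0.0004
[0.58161683 0.08880233 0.22616643] [2.70086373 0.23466509 2.36727167] 3.6
```

View pics/t3.png

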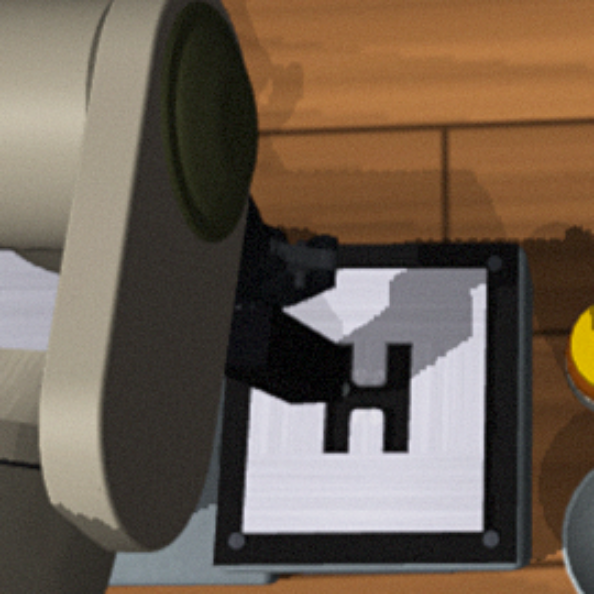

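View pics/w3.png

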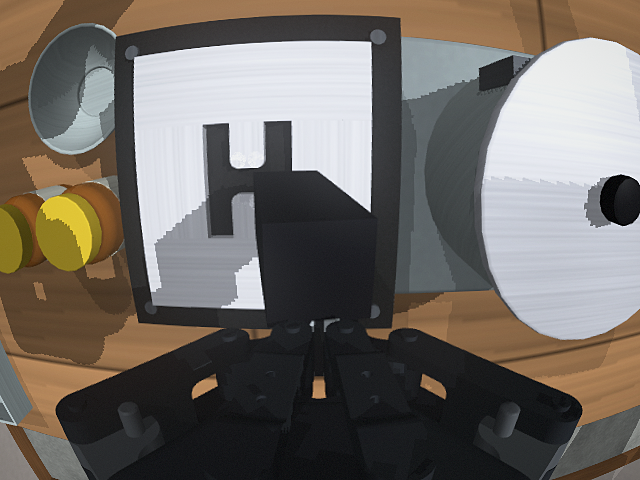

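```bash
cat >> h.py <<'E'
C=np.array([.536,.0468]);A=np.radians(-2.1)
R=np.array([[np.cos(A),-np.sin(A)],[np.sin(A),np.cos(A)]])
def loc(p): return R.T@(np.asarray(p)[:2]-C)
def wz(m,u,v,z):
    p=np.array([u-m['cx'],v-m['cy']]);r=np.hypot(*p);th=r/m['fx']
    d=np.array([np.sin(th)*p[0]/r,-np.sin(th)*p[1]/r,-np.cos(th)]);d=m['orientation']@d
    o=m['origin'];return o+d*(z-o[2])/d[2]
E
python3 - <<'E'
from rig import env
from h import *
m=env.camera_model('wrist')
print('tcp',loc(env.observe()['position']))
for u,v in[(258,222),(376,218),(270,325),(370,318)]: print(loc(wz(m,u,v,.25)))
print('plate',[loc(wz(m,u,v,.132)) for u,v in[(134,57),(372,41),(140,312),(374,300)]])
print('H',[loc(wz(m,u,v,.132)) for u,v in[(204,125),(291,121),(209,236)]])
E
```

```text
tcp [0.04445308 0.04362101]
[0.00086399 0.02495133]
[-0.00038368  0.05939679]
[0.03467324 0.02711   ]
[0.03207286 0.05910352]
plate [array([-0.08297544, -0.07643927]), array([-0.08424885,  0.07436763]), array([ 0.09379063, -0.08739604]), array([0.08028392, 0.07947385])]
H [array([-0.03363241, -0.02738156]), array([-0.03403684,  0.02621304]), array([ 0.03651982, -0.02747238])]
```

```bash
python3 -m jog '[[-1,0,0.004,0,0],[-1,0,0.008,0,0],[-1,0,0.012,0,0],[-1,0,0.015,0,0],[-1,0,0.015,0,0]]'
python3 - <<'E'
from rig import env
import cv2
from h import *
o=env.observe();print(loc(o['position']),o['ft_force'],o['time_s'])
a=env.get_image('top')[:,:,::-1]; b=env.get_image('wrist')[:,:,::-1]
cv2.imwrite('pics/t4.png',cv2.resize(a[90:360,60:330],None,fx=2.2,fy=2.2))
cv2.imwrite('pics/w4.png',cv2.resize(b[100:400,100:450],None,fx=2,fy=2))
E
```

```text
time_s: 4.2
position: [0.5675, 0.0894, 0.2272]
tool_rot: [[0.003, -0.999, 0.036], [0.0, 0.036, 0.999], [-1.0, -0.003, 0.0]]
ft_force: [2.5, 0.8, 9.5]
grip_width: 0.0
[0.02987788 0.04376804] [2.49070855 0.80908321 9.54824152] 4.2
```

View pics/t4.png

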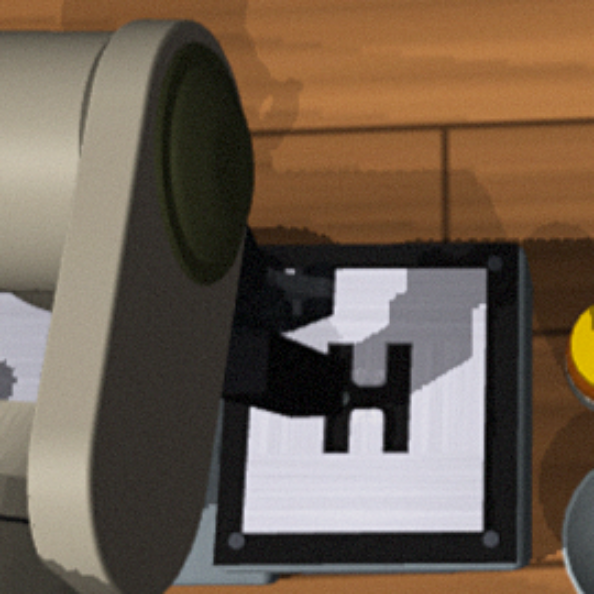

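View pics/w4.png

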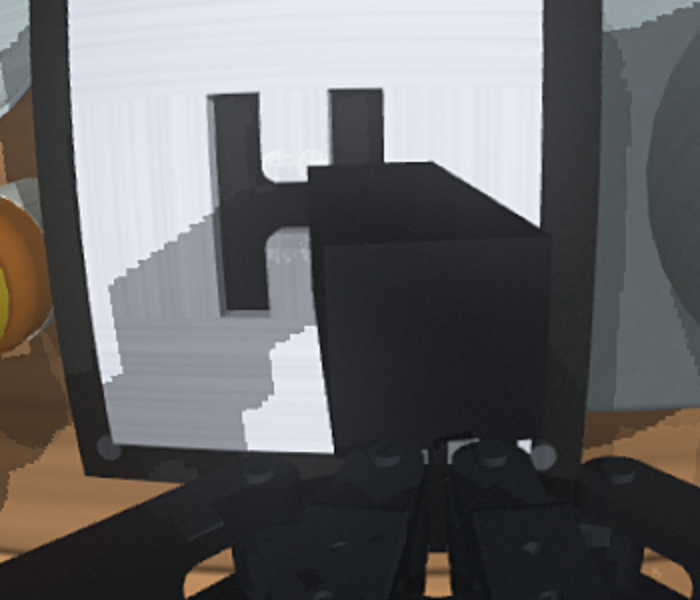

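```bash
python3 -m jog '[[-1,0,-0.006,0,0],[-1,-0.012,-0.006,0,0],[-1,-0.012,-0.006,0,0]]'
python3 - <<'E'
from rig import env
import cv2
from h import *
o=env.observe();print(o['position'],loc(o['position']),o['ft_force'],o['time_s'])
b=env.get_image('wrist')[:,:,::-1]
m=env.camera_model('wrist')
cv2.imwrite('pics/w5.png',cv2.resize(b[100:400,100:450],None,fx=2,fy=2))
E
```

```text
time_s: 4.6
position: [0.5732, 0.089, 0.239]
tool_rot: [[0.001, -0.999, 0.036], [-0.0, 0.036, 0.999], [-1.0, -0.001, -0.0]]
ft_force: [-0.0, 0.1, 0.3]
grip_width: 0.0001
[0.57317607 0.08903145 0.23899117] [0.03560358 0.04356536] [-0.02902303  0.14577466  0.32217582] 4.6
```

View pics/w5.png

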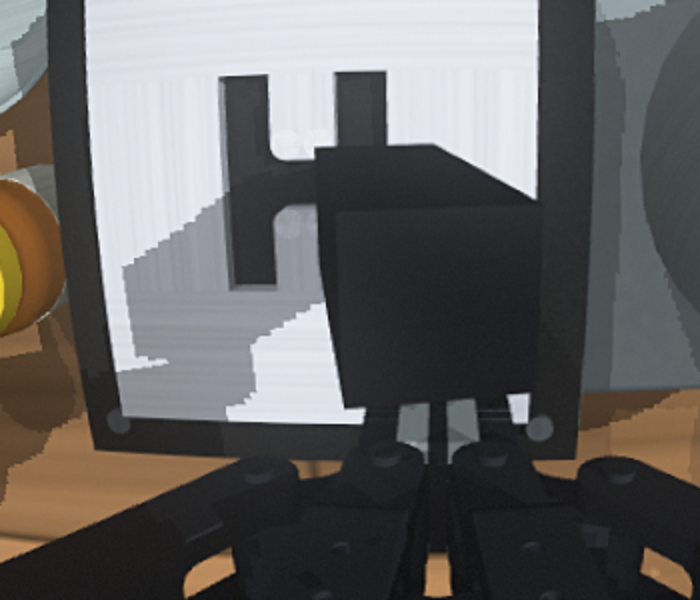

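Run:
```python
from rig import env
from h import *
m=env.camera_model('wrist')
f=lambda u,v,z:loc(wz(m,100+u/2,100+v/2,z))
for (u,v),z in zip([(338,209),(541,204),(345,408),(533,393)],(.254,.247,.254,.247)): print(f(u,v,z))
print('H',f(220,77,.132),f(230,290,.132),f(387,72,.132),'bars',f(290,160,.132),f(290,206,.132))
```

```text
[-0.01196586  0.02719785]
[-0.01162955  0.0597466 ]
[0.02192394 0.0271137 ]
[0.02223707 0.05970978]
H [-0.03428139 -0.02735831] [ 0.0369865  -0.02756482] [-0.03420219  0.02679773] bars [-0.00658686 -0.00473979] [ 0.00846322 -0.00526334]
```

```bash
python3 -m jog '[[-1,0,0.003,0,0],[-1,0,0.006,0,0],[-1,0,0.009,0,0],[-1,0,0.009,0,0]]'
python3 - <<'E'
from rig import env
import cv2
from h import *
o=env.observe();print(o['position'],loc(o['position']),o['ft_force'],o['time_s'])
b=env.get_image('wrist')[:,:,::-1]
cv2.imwrite('pics/w6.png',cv2.resize(b[100:400,100:450],None,fx=2,fy=2))
E
```

```text
time_s: 5.05
position: [0.5637, 0.0894, 0.2379]
tool_rot: [[0.0, -0.999, 0.036], [-0.0, 0.036, 0.999], [-1.0, -0.0, -0.0]]
ft_force: [0.9, 0.1, 0.8]
grip_width: 0.0002
[0.56365115 0.08940701 0.23787327] [0.0260713  0.04359164] [0.9253235  0.1175682  0.80351732] 5.05
```

View pics/w6.png

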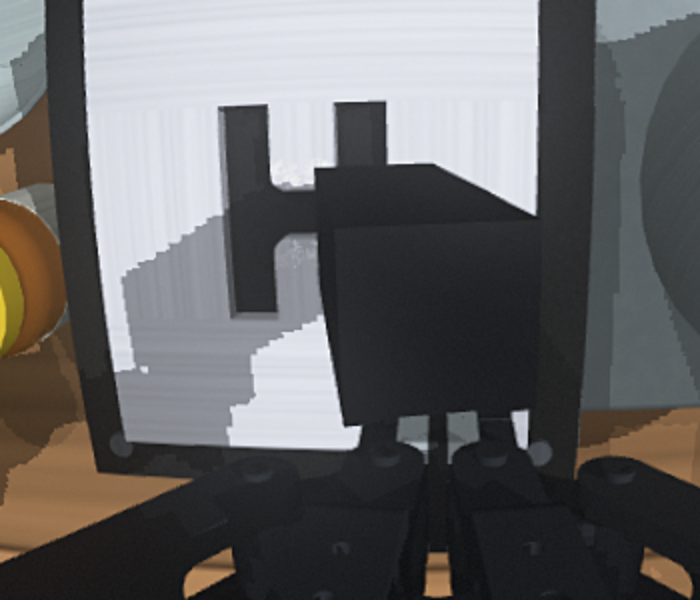

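Run:
```python
from rig import env
from h import *
m=env.camera_model('wrist')
f=lambda u,v,z:loc(wz(m,100+u/2,100+v/2,z))
for (u,v),z in zip([(337,228),(541,218),(346,427),(533,408)],(.254,.247,.254,.247)): print(f(u,v,z))
print('H',f(220,106,.132),f(230,319,.132),f(387,102,.132),'bars',f(295,190,.132),f(295,233,.132))
```

```text
[-0.01814799  0.02702494]
[-0.01847344  0.05977024]
[0.01620139 0.02718848]
[0.0158791  0.05980526]
H [-0.03402245 -0.02748463] [ 0.0380279  -0.02825303] [-0.03387438  0.02679397] bars [-0.00601665 -0.00330971] [ 0.00818878 -0.00385436]
```

```bash
python3 -m jog '[[-1,0,-0.03,0,0],[-1,0,-0.03,0.03,0],[-1,0,-0.03,0.066,0.1],[-1,0,-0.01,0.07,0.24],[-1,0,0.015,0.07,0.38],[-1,0,0.026,0.07,0.52],[-1,0,0.026,0.07,0.66],[-1,0,0.026,0.07,0.8],[-1,0,0.026,0.07,0.94],[-1,0,0.026,0.07,1.08],[-1,0,0.026,0.07,1.22],[-1,0,0.026,0.07,1.36],[-1,0,0.026,0.07,1.5],[-1,0,0.026,0.07,1.571],[-1,0,0.026,0.07,1.571],[-1,0,0.026,0.07,1.571]]'
python3 - <<'E'
from rig import env
import cv2
from h import *
o=env.observe();print(o['position'],loc(o['position']),o['ft_force'],o['q'],o['time_s'])
b=env.get_image('wrist')[:,:,::-1];a=env.get_image('top')[:,:,::-1]
cv2.imwrite('pics/w7.png',b)
cv2.imwrite('pics/t7.png',cv2.resize(a[90:360,60:330],None,fx=2.2,fy=2.2))
E
```

```text
time_s: 6.7
position: [0.5403, 0.1603, 0.2376]
tool_rot: [[-0.001, 0.034, 0.999], [-0.0, 0.999, -0.034], [-1.0, -0.0, -0.001]]
ft_force: [0.6, 0.2, 0.9]
grip_width: -0.0003
[0.54034315 0.16026312 0.23762481] [0.00018253 0.11354607] [0.58722532 0.21538956 0.8875366 ] [ 4.48712704e+00  2.35144197e+01  7.28877763e+01 -4.49781158e-04
  8.36434460e+01  6.43207929e+00] 6.7
```

View pics/w7.png

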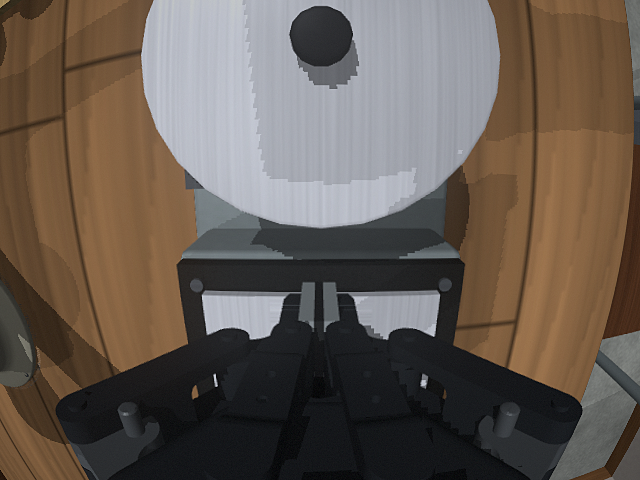

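View pics/t7.png

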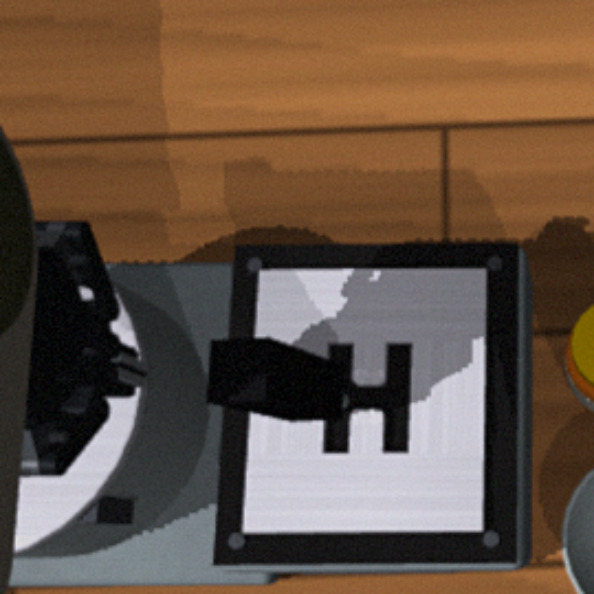

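Run:
```python
from rig import env
from h import *
t=env.camera_model('top')
f=lambda u,v,z:loc(onz(t,60+u/2.2,90+v/2.2,z))
print(f(212,341,.247),f(208,403,.247),'H',f(340,343,.132),f(340,453,.132),f(398,343,.132),f(397,453,.132))
```

```text
[0.01289845 0.05918437] [-0.02055616  0.05874423] H [0.03459071 0.01851564] [-0.03655664  0.0150076 ] [ 0.03447496 -0.01919467] [-0.03664586 -0.02119004]
```

```bash
python3 -m jog '[[-1,0,-0.02,0,0],[-1,0,-0.035,0,0],[-1,0,-0.04,0,0],[-1,0,-0.046,0,0],[-1,0,-0.052,0,0],[-1,0,-0.058,0,0],[-1,0,-0.064,0,0],[-1,0,-0.07,0,0],[-1,0,-0.07,0,0]]'
python3 - <<'E'
from rig import env
import cv2
from h import *
o=env.observe();print(o['position'],loc(o['position']),o['ft_force'],o['time_s'])
a=env.get_image('top')[:,:,::-1]
cv2.imwrite('pics/t8.png',cv2.resize(a[90:360,60:330],None,fx=2.2,fy=2.2))
E
```

```text
time_s: 7.7
position: [0.538, 0.0896, 0.2378]
tool_rot: [[-0.0, 0.037, 0.999], [-0.0, 0.999, -0.037], [-1.0, -0.0, -0.0]]
ft_force: [-0.7, 1.1, 0.5]
grip_width: -0.0
[0.53803862 0.08964194 0.23779806] [0.00046736 0.04288787] [-0.68315878  1.13684562  0.51050695] 7.7
```

View pics/t8.png

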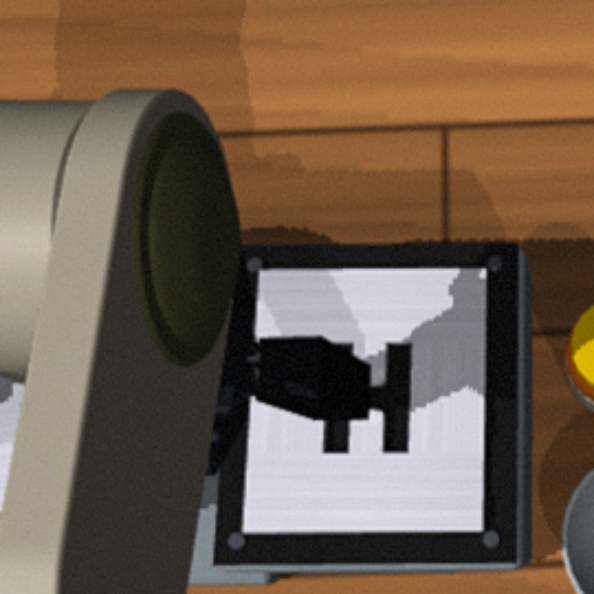

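Lever moves right in the cross channel (handle centre near 300,375). Continue.

```bash
python3 -m jog '[[-1,0,-0.006,0,0],[-1,0,-0.012,0,0],[-1,0,-0.018,0,0],[-1,0,-0.024,0,0],[-1,0,-0.03,0,0],[-1,0,-0.036,0,0],[-1,0,-0.042,0,0],[-1,0,-0.046,0,0],[-1,0,-0.046,0,0]]'
python3 - <<'E'
from rig import env
import cv2
from h import *
o=env.observe();print(o['position'],loc(o['position']),o['ft_force'],o['time_s'])
a=env.get_image('top')[:,:,::-1]
cv2.imwrite('pics/t9.png',cv2.resize(a[90:360,60:330],None,fx=2.2,fy=2.2))
E
```

```text
time_s: 8.65
position: [0.5363, 0.0438, 0.2376]
tool_rot: [[-0.0, 0.037, 0.999], [-0.0, 0.999, -0.037], [-1.0, -0.0, -0.0]]
ft_force: [0.7, 1.0, 0.6]
grip_width: -0.0002
[0.53629811 0.0438107  0.23761761] [ 0.00040745 -0.00297637] [0.71523928 1.00005649 0.61054261] 8.65
```

View pics/t9.png

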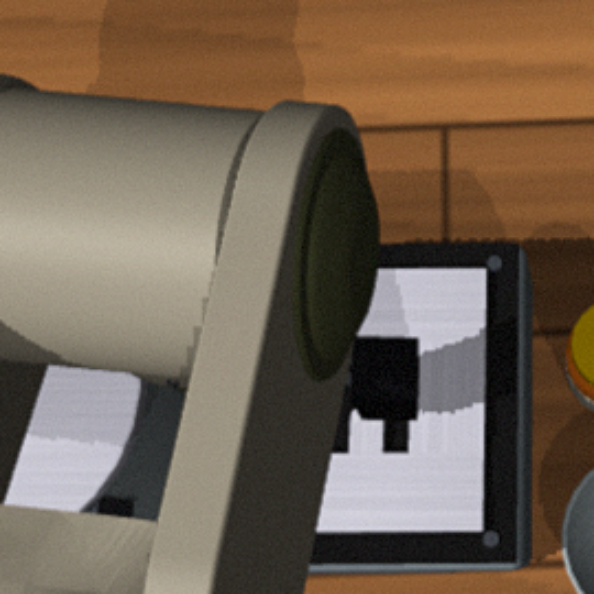

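```bash
python3 -m jog '[[-1,0,-0.003,0,0],[-1,0,-0.006,0,0],[-1,0,-0.008,0,0],[-1,0,-0.008,0,0]]'
python3 - <<'E'
from rig import env
import cv2
from h import *
o=env.observe();print(o['position'],loc(o['position']),o['ft_force'],o['time_s'])
a=env.get_image('top')[:,:,::-1]
cv2.imwrite('pics/t10.png',cv2.resize(a[190:360,180:330],None,fx=3.5,fy=3.5))
E
```

```text
time_s: 9.1
position: [0.536, 0.0362, 0.2378]
tool_rot: [[-0.0, 0.036, 0.999], [-0.0, 0.999, -0.036], [-1.0, -0.0, -0.0]]
ft_force: [0.5, 2.0, -1.0]
grip_width: 0.0004
[0.53604589 0.03616606 0.23780266] [ 0.00043553 -0.01062511] [ 0.49161453  1.95635056 -1.04169513] 9.1
```

View pics/t10.png

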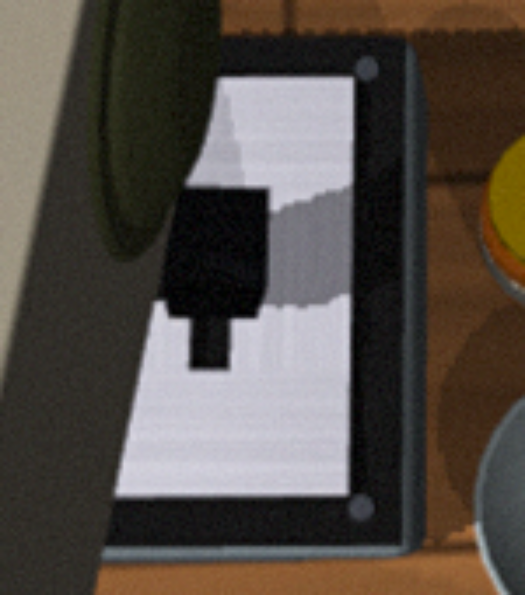

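```bash
python3 - <<'E'
from rig import env
from h import *
t=env.camera_model('top')
f=lambda u,v,z:loc(onz(t,180+u/3.5,190+v/3.5,z))
print(f(270,188,.247),f(265,270,.247),'H',f(190,369,.132),f(230,369,.132))
E
python3 -m jog '[[-1,0,-0.003,0,0],[-1,0,-0.005,0,0],[-1,0,-0.005,0,0]]'
python3 - <<'E'
from rig import env
import cv2
from h import *
o=env.observe();print(o['position'],loc(o['position']),o['ft_force'],o['time_s'])
a=env.get_image('top')[:,:,::-1]
cv2.imwrite('pics/t11.png',cv2.resize(a[190:360,180:330],None,fx=3.5,fy=3.5))
E
```

```text
[ 0.0140778  -0.05974804] [-0.01379282 -0.05890054] H [-0.03595679 -0.01254681] [-0.03599624 -0.02851252]
time_s: 9.45
position: [0.5359, 0.0313, 0.2377]
tool_rot: [[-0.0, 0.036, 0.999], [0.0, 0.999, -0.036], [-1.0, 0.0, -0.0]]
ft_force: [-0.7, 4.0, -1.5]
grip_width: -0.0003
[0.53586225 0.03133057 0.23774554] [ 0.0004292  -0.01546409] [-0.65388021  3.97437565 -1.52310521] 9.45
```

View pics/t11.png

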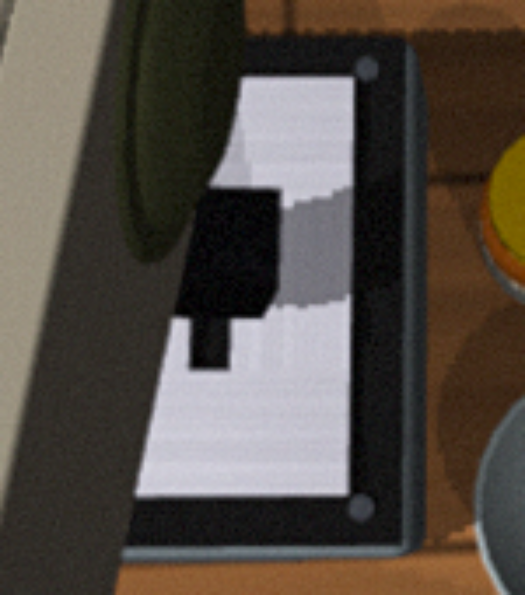

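```bash
python3 -m jog '[[-1,0,-0.002,0,0],[-1,0,-0.002,0,0]]'
python3 - <<'E'
from rig import env
from h import *
o=env.observe();print(loc(o['position']),o['ft_force'],o['time_s'])
E
```

```text
time_s: 9.7
position: [0.5358, 0.0295, 0.2377]
tool_rot: [[-0.0, 0.036, 0.999], [0.0, 0.999, -0.036], [-1.0, 0.0, -0.0]]
ft_force: [0.9, 5.0, -1.1]
grip_width: 0.0001
[ 0.00039721 -0.01732547] [ 0.86290094  4.98704184 -1.13182882] 9.7
```

```bash
python3 -m jog '[[-1,0,0.03,0,0],[-1,0,0.06,0,0],[-1,0,0.06,-0.03,0],[-1,0,0.06,-0.06,0],[-1,0,0.05,-0.08,-0.14],[-1,0,0.03,-0.08,-0.28],[-1,0,0.01,-0.08,-0.42],[-1,0,-0.01,-0.08,-0.56],[-1,0,-0.025,-0.08,-0.7],[-1,0,-0.025,-0.08,-0.84],[-1,0,-0.025,-0.08,-0.98],[-1,0,-0.025,-0.08,-1.12],[-1,0,-0.025,-0.08,-1.26],[-1,0,-0.025,-0.08,-1.4],[-1,0,-0.025,-0.08,-1.54],[-1,0,-0.025,-0.08,-1.571],[-1,0,-0.025,-0.08,-1.571]]'
python3 - <<'E'
from rig import env
import cv2
from h import *
o=env.observe();print(o['position'],loc(o['position']),o['ft_force'],o['time_s'],o['q'])
a=env.get_image('top')[:,:,::-1];b=env.get_image('side')[:,:,::-1]
cv2.imwrite('pics/t12.png',cv2.resize(a[170:380,140:340],None,fx=2.8,fy=2.8))
cv2.imwrite('pics/s12.png',b)
E
```

```text
time_s: 11.4
position: [0.4551, 0.0068, 0.2381]
tool_rot: [[0.0, -0.999, 0.036], [-0.001, 0.036, 0.999], [-1.0, -0.001, -0.001]]
ft_force: [0.5, -0.1, 1.0]
grip_width: -0.0004
[0.45508239 0.00676794 0.2380759 ] [-0.07939634 -0.0429703 ] [ 0.4789835  -0.09304852  1.00989395] 11.4 [-1.40754594e+01  1.26160960e+01  8.92009182e+01 -6.23721801e-02
  7.81385558e+01 -1.02006541e+02]
```

View pics/t12.png

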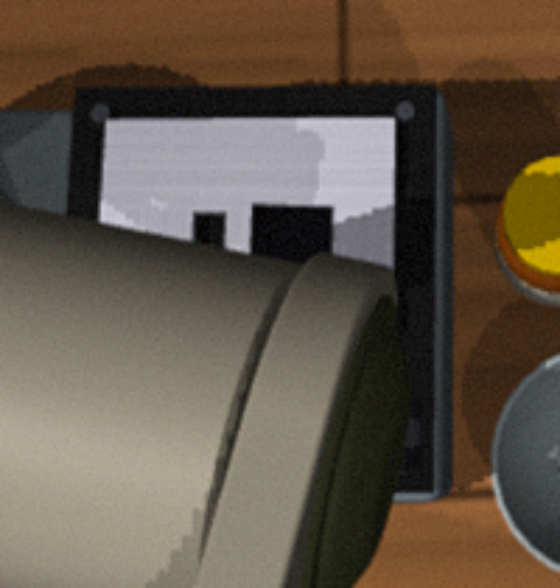

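View pics/s12.png

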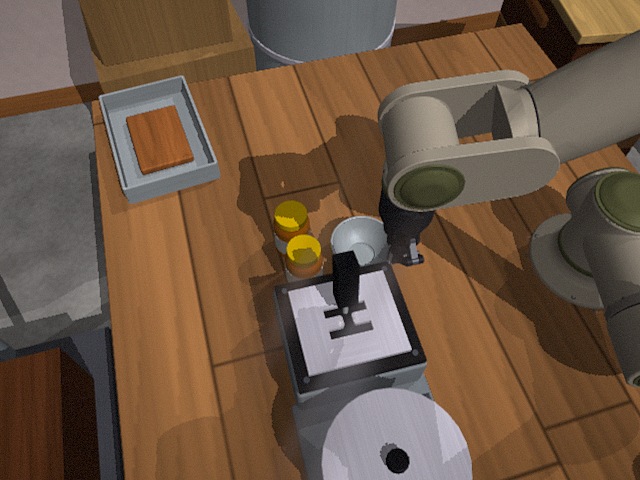

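```bash
python3 -m jog '[[-1,0,-0.02,0,0],[-1,0,-0.035,0,0],[-1,0,-0.041,0,0],[-1,0,-0.047,0,0],[-1,0,-0.053,0,0],[-1,0,-0.059,0,0],[-1,0,-0.065,0,0],[-1,0,-0.071,0,0],[-1,0,-0.077,0,0],[-1,0,-0.083,0,0],[-1,0,-0.088,0,0],[-1,0,-0.088,0,0]]'
python3 - <<'E'
from rig import env
import cv2
from h import *
o=env.observe();print(o['position'],loc(o['position']),o['ft_force'],o['time_s'])
a=env.get_image('top')[:,:,::-1];b=env.get_image('side')[:,:,::-1]
cv2.imwrite('pics/t13.png',cv2.resize(a[170:380,140:340],None,fx=2.8,fy=2.8))
cv2.imwrite('pics/s13.png',cv2.resize(b[150:420,220:470],None,fx=2.2,fy=2.2))
E
```

```text
time_s: 12.7
position: [0.5434, 0.0041, 0.2375]
tool_rot: [[-0.0, -0.999, 0.036], [0.0, 0.036, 0.999], [-1.0, 0.0, 0.0]]
ft_force: [-1.4, -0.9, -0.1]
grip_width: -0.0001
[0.5434346  0.00410442 0.23749002] [ 0.00899413 -0.04239447] [-1.40414463 -0.92739202 -0.11941578] 12.7
```

View pics/t13.png

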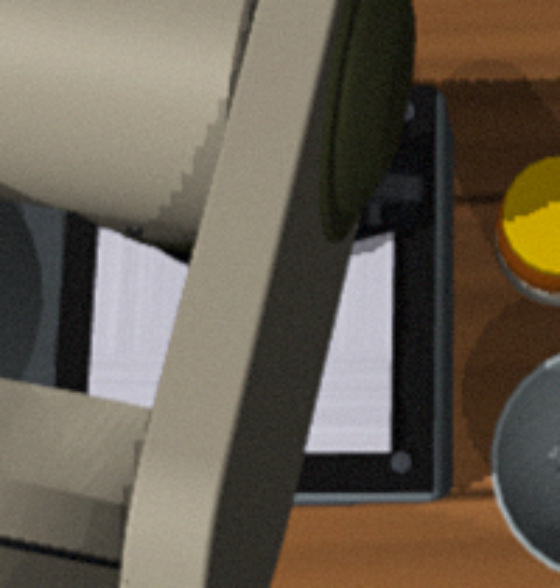

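View pics/s13.png

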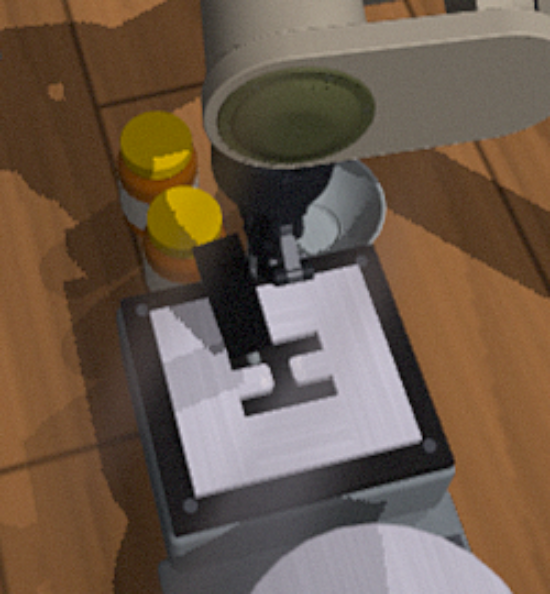

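Lever is moving along the third slot (rod at about 250,357 in the zoom). Continue to the stop with force checks.

```bash
python3 -m jog '[[-1,0,-0.004,0,0],[-1,0,-0.008,0,0],[-1,0,-0.011,0,0],[-1,0,-0.011,0,0]]'; python3 -m jog '[[-1,0,-0.002,0,0],[-1,0,-0.003,0,0],[-1,0,-0.003,0,0]]'
python3 - <<'E'
from rig import env
import cv2
from h import *
o=env.observe();print(loc(o['position']),o['ft_force'],o['time_s'])
b=env.get_image('side')[:,:,::-1]
cv2.imwrite('pics/s14.png',cv2.resize(b[220:420,260:440],None,fx=2.9,fy=2.9))
E
```

```text
time_s: 13.2
position: [0.5543, 0.0037, 0.2377]
tool_rot: [[0.0, -0.999, 0.036], [-0.0, 0.036, 0.999], [-1.0, -0.0, -0.0]]
ft_force: [-0.6, 1.0, 0.7]
grip_width: 0.0003
time_s: 13.5
position: [0.557, 0.0036, 0.2378]
tool_rot: [[-0.0, -0.999, 0.036], [-0.0, 0.036, 0.999], [-1.0, 0.0, -0.0]]
ft_force: [-2.2, -0.5, 0.4]
grip_width: -0.0001
[ 0.02254298 -0.04238266] [-2.1902821  -0.4514388   0.39383616] 13.5
```

View pics/s14.png

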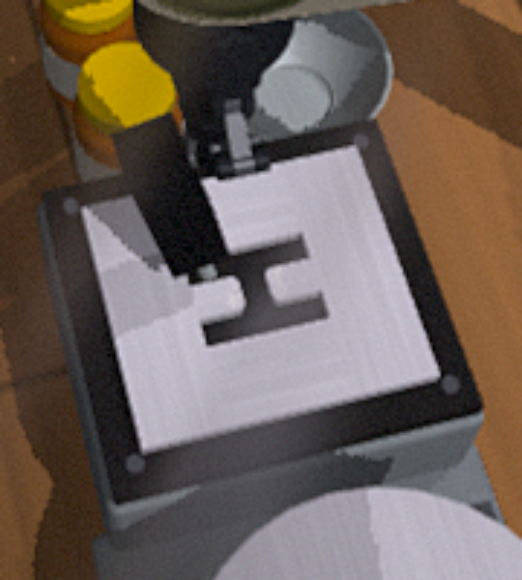

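```bash
for i in 1; do python3 -m jog '[[-1,0,-0.002,0,0],[-1,0,-0.003,0,0],[-1,0,-0.003,0,0]]' | grep -E 'pos|ft'; done
python3 -m jog '[[-1,0,-0.002,0,0],[-1,0,-0.003,0,0],[-1,0,-0.003,0,0]]' | grep -E 'pos|ft'
```

```text
position: [0.5599, 0.0035, 0.2378]
ft_force: [-0.5, -0.5, 0.6]
position: [0.5627, 0.0035, 0.2376]
ft_force: [-4.6, -0.3, -1.6]
```

```bash
python3 -m jog '[[-1,0,-0.002,0,0],[-1,0,-0.002,0,0]]' | grep -E 'pos|ft'
python3 -m jog '[[-1,0,-0.002,0,0],[-1,0,-0.002,0,0]]' | grep -E 'pos|ft'
```

```text
position: [0.5648, 0.0033, 0.2376]
ft_force: [-5.2, 0.6, -1.3]
position: [0.5666, 0.0033, 0.2376]
ft_force: [-6.0, -0.0, -0.9]
```

Run:
```python
from rig import env
import cv2
from h import *
o=env.observe();print(loc(o['position']),o['ft_force'],o['time_s'])
b=env.get_image('side')[:,:,::-1];a=env.get_image('top')[:,:,::-1]
cv2.imwrite('pics/s15.png',cv2.resize(b[220:420,260:440],None,fx=2.9,fy=2.9))
cv2.imwrite('pics/t15.png',cv2.resize(a[170:380,140:340],None,fx=2.8,fy=2.8))
```

```text
[ 0.03214663 -0.04236426] [-6.01288449 -0.01281256 -0.86253742] 14.55
```

View pics/s15.png

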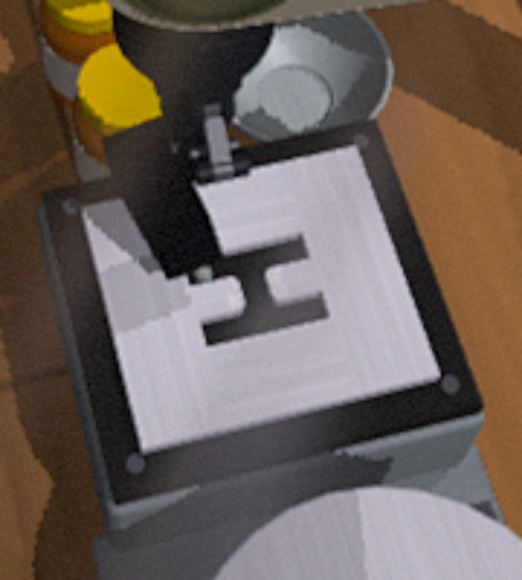

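View pics/t15.png

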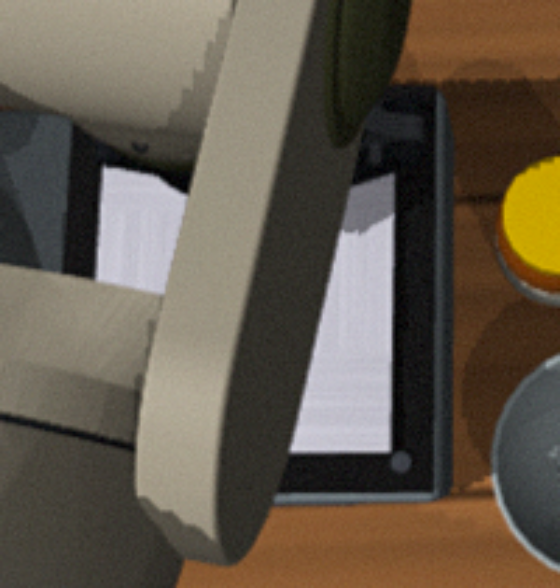

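```bash
python3 -m jog '[[-1,0,0.02,0,0],[-1,0,0.06,0,0],[-1,0,0.1,0,0],[-1,-0.03,0.14,0,0],[-1,-0.06,0.16,0,0],[-1,-0.06,0.16,0,0],[-1,-0.06,0.16,0,0]]'
python3 - <<'E'
from rig import env
import cv2
from h import *
o=env.observe();print(loc(o['position']),o['ft_force'],o['time_s'])
b=env.get_image('side')[:,:,::-1];a=env.get_image('top')[:,:,::-1]
cv2.imwrite('pics/s16.png',cv2.resize(b[220:420,260:440],None,fx=2.9,fy=2.9))
cv2.imwrite('pics/t16.png',cv2.resize(a[170:380,140:340],None,fx=2.8,fy=2.8))
E
```

```text
time_s: 15.35
position: [0.4077, 0.0088, 0.2986]
tool_rot: [[0.004, -0.999, 0.036], [-0.001, 0.036, 0.999], [-1.0, -0.004, -0.001]]
ft_force: [0.5, -0.2, -0.6]
grip_width: 0.0
[-0.12678918 -0.04270873] [ 0.52613337 -0.24548868 -0.61166934] 15.35
```

View pics/s16.png

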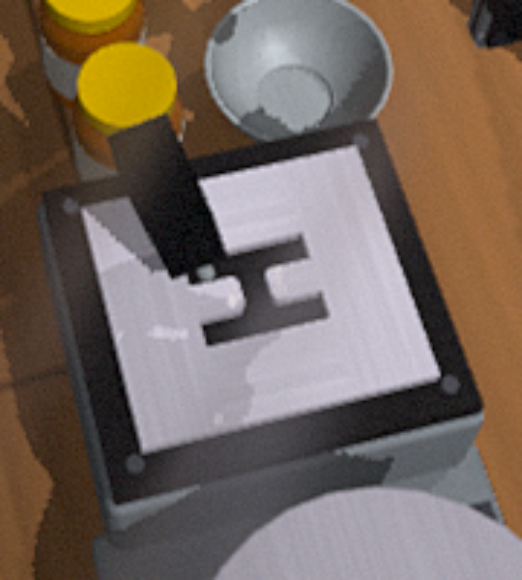

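View pics/t16.png

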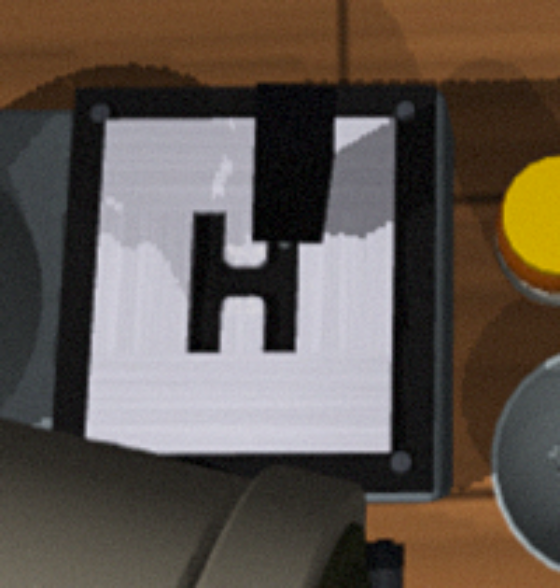

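```bash
python3 - <<'E'
from rig import env
from h import *
t=env.camera_model('top');s=env.camera_model('side')
fs=lambda u,v,z:loc(onz(s,260+u/2.9,220+v/2.9,z))
ft=lambda u,v,z:loc(onz(t,140+u/2.8,170+v/2.8,z))
zb=.03+.13*np.cos(.24)*np.cos(.2)+.017*np.sin(.24)
print('low back edge',ft(253,239,zb),ft(322,242,zb))
for f in(.16,.18,.2,.22,.24,.26): print(f, .13*np.sin(f)-.017*np.cos(f), 'top front x',.225*np.sin(f)+.017*np.cos(f),'back',.225*np.sin(f)-.017*np.cos(f))
zt=.03+.225*np.cos(.24)*np.cos(.2)
print('top corners side front,back',fs(110,132,zt-.004),fs(168,115,zt+.004))
print('top front edge in top view',ft(260,84,zt-.004),ft(337,84,zt-.004))
print('H', ft(208,213,.132),ft(204,351,.132),fs(203,330,.132),fs(325,305,.132))
E
python3 - <<'E'
import cv2
a=cv2.imread('pics/t16.png');b=cv2.imread('pics/s16.png')
import numpy as np
g=lambda i:np.clip(i.astype(float)*4,0,255).astype('uint8')
cv2.imwrite('pics/g16.png',np.hstack([cv2.resize(g(a)[60:260,220:360],None,fx=2.8,fy=2.8),cv2.resize(g(b)[100:300,80:220],None,fx=2.8,fy=2.8)]))
E
```

```text
low back edge [ 0.01620475 -0.01007126] [ 0.01462075 -0.04381416]
0.16 0.0039285030424663185 top front x 0.052629460305591 back 0.019063732670819688
0.18 0.0065485017679590765 top front x 0.05700699679820851 back 0.023556311243412377
0.2 0.009165881180056849 top front x 0.06136173125218988 back 0.028039467605587662
0.22 0.011779594361892715 top front x 0.0656919218318159 back 0.03251140855457531
0.24 0.014388595863042988 top front x 0.06999583651858979 back 0.036970345373620775
0.26 0.016991842117693442 top front x 0.07427175380402162 back 0.04141449454744818
top corners side front,back [ 0.06940698 -0.05845346] [ 0.03849593 -0.0566561 ]
top front edge in top view [ 0.06996483 -0.02747636] [ 0.06984231 -0.06103904]
H [0.03435537 0.0188756 ] [-0.03578349  0.01740555] [0.03588826 0.01779633] [-0.0352522   0.01992689]
```

View pics/g16.png

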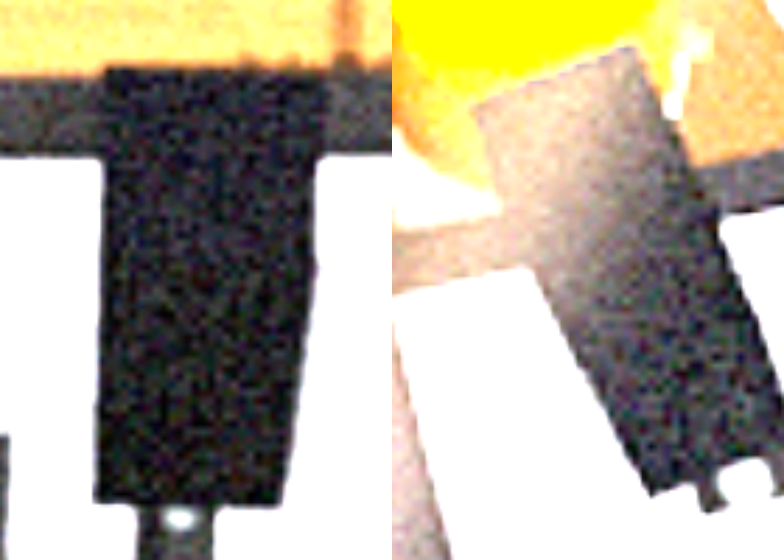

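Run:
```python
from rig import env
import cv2
from h import *
a=env.get_image('top')[:,:,::-1];b=cv2.imread('pics/top0.png')
def jars(i):
    h=cv2.cvtColor(np.ascontiguousarray(i),cv2.COLOR_BGR2HSV);m=cv2.inRange(h,(22,150,80),(32,255,255))
    n,_,st,c=cv2.connectedComponentsWithStats(m);return [c[k].round(1).tolist() for k in range(1,n) if st[k,4]>300]
print(jars(a),jars(b))
cv2.imwrite('pics/t17.png',a)
o=env.observe();print(o['ft_force'],o['time_s'])
```

```text
[[396.1, 242.7], [340.3, 246.4]] [[396.1, 242.8], [340.4, 246.4]]
[-0.02643371 -0.84323466  0.94637392] 15.5
```

View pics/t17.png

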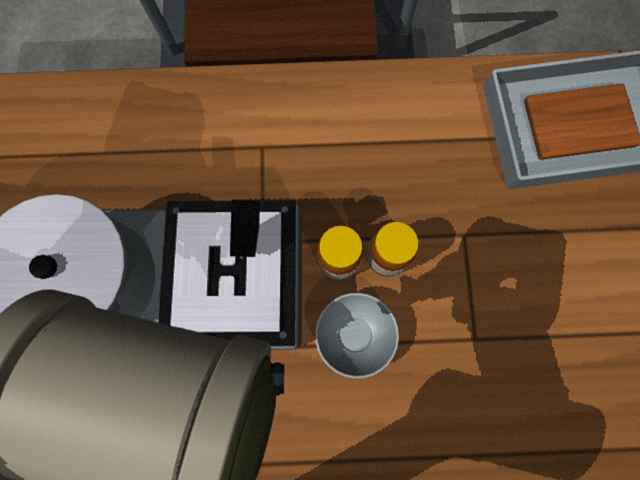

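The lever stands right and forward, with the handle at about (244,228). The jars are at their starting pixels, the bowl is still centred near (357,335), and the arm is clear.

```bash
python3 -c "
from rig import env
print(env.close_job())"
```

```text
the job is handed in; nothing more can be done
None
```

The lever is in the third slot (right, fully forward), and I handed the job in at about 15.5 s of the 64 s allowed. With the gripper shut, I pushed the lever with the outside of the fingers only. It went back from the first slot to the cross channel, across to the right stop, then forward to the stop, and the arm backed off clear.

**Last checks:**
- **Lever position:** both camera views put the handle top where a forward tilt of 0.24 would, to within about 1.5 mm. The sideways tilt matches +0.2.
- **Second and fourth slots:** the lever was about 0.012 rad behind the middle before the sideways push, inside the 0.03 limit. I saw no sign of it entering either back slot.
- **Jars and bowl:** the jar caps are within 0.1 pixel of where they started, and the bowl looks unmoved.
- **Contact at the end:** the force reading was near zero (about 1 N of noise).

**Disagreements:**
- **Upward force:** while pushing back to the cross channel I read about 9.5 N upward for a moment. The handle's top probably brushed the gripper's underside or finger linkage. I raised the tool 12 mm and the reading went away.
- **Soft stops:** at both stops the force rose only slowly, to 5–6 N. After release the handle sprang back slightly, so I judged the final position from the images rather than from force.

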